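Reload the forming die

ROBOT

A 6-joint arm with a two-finger parallel gripper is mounted at the origin on the work surface. World frame = base frame: x ahead of the robot, y to its left, z up, the work surface at z = 0. Lengths are in mm, angles in rad, forces in N, time in s.
With the tool pointing down it reaches from about 275 to 750 mm from the base axis. Payload 10.2 kg.
Tool frame: the origin (TCP) lies between the finger pads; the fingertips stand 8 mm ahead of it and the grasp point (between the pads) lies 11 mm behind it; z points along the fingers, y is the line along which they close (so a half turn about z gives the same grasp; the last joint's range is limited). The gripper opens to 88 mm and grips with 3 to 60 N. Pads are 18 mm wide; open, the fingers measure 123 mm over their backs; the gripper's body (75 mm by 187 mm) begins 45 mm behind the grasp point.
Start: joints at [-1.487, 0.313, 1.498, -0, 1.331, -0.223], TCP at [158.542, -500.495, 246.72] pointing down, gripper open.
Joint ranges: [-2.94, 2.94], [-0.97, 2.17], [0.19, 2.56], [-1.23, 4.37], [0.02, 3.11], [-2.88, 2.88]. Speed limits (rad/s): [2.39, 2.39, 3.01, 3.14, 3.14, 3.14].

INTERFACE

Orientations are given as a rotation vector (axis times angle).
In Python, from workcell import r, move_gripper, capture, job gives the robot as it stands. The module is installed in compiled form; this text tells all that it offers. Calls block until the motion is done:
- r.movep(position, orientation): joint-space move of the TCP to a pose.
- r.move_linear(position, frame=None, v=150, until_force=None): straight line of the TCP; frame=None keeps the orientation; v is the mean speed in mm/s. With until_force (N) it stops when the force on the tool has changed by that much, and returns True; else False.
- r.move_j(angles): joint-space move.
- move_gripper(opening, grasp_force=None): finger opening in mm; grasp_force is the grip in N (None keeps the last); returns when the fingers have stopped.
- r.sleep(seconds).
- r.solve_ik(position, orientation): joint angles nearest the present ones, or None.
- capture(name): name is "scene" or "side" or "wrist"; returns a dict with "color" (400x640x3 uint8, blue, green, red), "range_z" (400x640 float32, mm along the optical axis (not along the pixel's ray), 0 where there is no reading), "mtx" (3x3 intrinsics, pixels), "position" and "rotation" of the camera in the world. Camera axes: x right, y up, looking along -z (the intrinsics and any distortion apply to the point x, -y, -z); pixel columns grow to the right and rows downward; lengths in mm; the calibration is good to about 2 mm. A picture is of the moment at which its call begins.
A pose or a line that the arm cannot do raises r.MotionError and nothing moves.
- job.job_done(): hands the job in; it is judged then, once.
Readings, each from a call of its own:
- r.read_clock(): time.
- r.read_qpos(): joint angles.
- r.read_qvel(): joint speeds.
- r.read_joint_efforts(): joint torques, N m.
- r.read_tool_pos(): TCP position.
- r.read_orientation(): TCP orientation.
- r.read_wrist_force(): force on the tool from outside, world axes, zero at the start.
- r.read_moment(): the same for the moment, N m.
- r.read_grip_width(): finger opening in mm.
- r.read_grip_force(): force on a finger pad.
Only numpy, scipy, OpenCV 4.12 (cv2) and the standard library are available. Lean on these libraries where they do the work, as an engineer would, in place of code of your own. Each camera call takes 0.05 s, during which the arm holds its last target. There are 200 camera calls.

TASK

Reload the forming die on the bench: draw its clamping jaw fully back, lift the finished part out and set it down flat, hub up, in the shallow open tray. Then slide the blank whose outline matches the die's cavity along the die's top - it must not be picked up - until it drops in, and press it down firmly until it is fully home; the guide rail helps to line it up. Leave the jaw back, the other blank where it lies and everything else on the bench undisturbed.

Things in the scene. Friction and masses are not known exactly. Their poses are not given: they have to be found in the camera images.
- die: Dark steel die block fixed to the bench, 210 (x) x 300 (y) x 25 mm high; origin at the centre of its underside. A 66 x 66 mm square cavity, parallel to its sides, is centred at x = +40, y = 0 mm. A steel guide rail, 10 mm high, runs along its top; its face at x = +72.5 mm lines a 64 mm blank up with the cavity. The blanks lie either side (+y, -y) of the cavity.
- cavity (a point): Centre of the cavity's mouth, at the level of the die block's top (25 mm above the bench).
- pad (a joint): Square steel knock-out pad, 60 x 60 mm, that fills the cavity's floor. It moves down stiffly (about 8 N) and stays where it is left. Value in m: 0 = raised, its face 4 mm below the block's top; 0.005 = fully down, its face 9 mm below the block's top.
- jaw (a joint): Steel clamping jaw on the die block, 44 mm wide (y), its top 13.5 mm above the block's top. Its lip reaches over the finished part's near edge and keeps it from being lifted. Slides along the block's -x, away from the rail, with about 4 N. Value in m: 0 = closed, 0.055 = fully back.
- jaw_post (a point): Upright round post on the jaw, diameter 16 mm, to move it by; this point is on its axis 45 mm above the die block's top. The bare post runs from 14 mm to 47 mm above the block's top, with a thin cap 20 mm wide, 3 mm thick above.
- part: Finished part: a 64 x 64 x 8 mm aluminium plate with an upright round hub in the middle, diameter 24 mm, 30 mm tall (a collar of 34 mm diameter, 4 mm high, at its foot). Origin at the centre of the plate's underside, z up through the hub. It starts in the cavity on the raised pad, the plate standing 4 mm above the block's top. 130 g.
- square_blank: Flat square aluminium blank, 64 x 64 x 8 mm, about 90 g, lying on the die block beside the cavity; origin at the centre of its underside, x and y along its sides.
- round_blank: Flat round aluminium blank, diameter 64 mm, 8 mm thick, lying on the die block on the other side of the cavity; origin at the centre of its underside. Not to be used.
- tray: Shallow open grey plastic tray fixed to the bench to the left or right of the die, 120 x 120 mm outside, 22 mm high, walls 4 mm, floor 4 to 5 mm; origin at the centre of its underside.
- case: Closed grey plastic tool case, 120 x 120 x 43 mm, on the other side of the die from the tray; origin at the centre of its underside. Bystander.
- screwdriver: Screwdriver with orange handle lying on the bench between the robot and the die. Bystander.
- tape: Black roll of tape, diameter 64 mm, 19 mm high, lying flat. Bystander.
- flux: White bottle, diameter 40 mm, 90 mm high, beyond the die. Bystander.
- meter: Orange multimeter, 150 x 75 x 30 mm, lying beyond the die. Bystander.
- pliers: Pliers with red handles lying beyond the die. Bystander.
- tipcleaner: Dark round pot with a brass wool ball, diameter 56 mm, 44 mm high. Bystander.
Not all that is in view belongs to the job. What is meant by the part is not green, and is the larger of those in its own colour. What is shaped like the tray but yellow is not meant.

How it is judged:
By the outcome, as a careful person would: the job done as asked, in the order asked, and still so for the second after the job is handed in, with the robot touching nothing.
It also fails if it takes over 72 s, if anything falls off the work surface, if the arm or the gripper's body presses on something with over 40 N, if the wrist force passes 120 N, or if a joint passes its speed limit or range.

## Working session

There is one attempt and no reset: what is moved stays moved. The work goes in short steps, each a Python script; the robot and the scene stay as the last script left them, time stands still between calls to the robot, and variables do not carry over. Pictures are saved under pics/ and viewed, at most 14 in all, crops included, and the job is handed in when it is done.

```bash
mkdir -p pics
cat > h.py <<'E'
import numpy as np, cv2
from scipy.spatial.transform import Rotation as R
from workcell import r, move_gripper, capture, job
def world(c,u,v,z=None):
    "pixel(s) -> world, by range or by plane height z"
    K=c["mtx"]; u=np.asarray(u,float); v=np.asarray(v,float)
    d=np.stack([(u-K[0,2])/K[0,0],-(v-K[1,2])/K[1,1],-np.ones_like(u)],-1)
    rot=np.asarray(c["rotation"]); M=rot if rot.shape==(3,3) else R.from_rotvec(rot).as_matrix()
    d=d@M.T; p=np.asarray(c["position"])
    if z is None: s=c["range_z"][v.astype(int),u.astype(int)]
    else: s=(z-p[2])/d[...,2]
    return p+d*np.asarray(s)[...,None]
def down(a):
    "tool down, closing line (tool y) at angle a from world x... returns rotvec"
    y=np.array([np.cos(a),np.sin(a),0]); z=np.array([0,0,-1.]); x=np.cross(y,z)
    return R.from_matrix(np.stack([x,y,z],1)).as_rotvec()
E
python3 - <<'E'
from h import *
for n in("scene","side"):
    c=capture(n); cv2.imwrite(f"pics/{n}.png",c["color"]); np.savez(f"{n}.npz",**c)
    print(n,c["position"],c["rotation"],c["mtx"],[k for k in c])
print(R.from_rotvec(r.read_orientation()).as_matrix().round(2),r.read_clock())
E
```

```text
scene [ 877.58041781 -524.45439898  856.39945575] [0.66038907 0.20214412 0.5613375 ] [[401.99286446   0.         328.28765635]
 [  0.         401.99286446 199.18914047]
 [  0.           0.           1.        ]] ['color', 'range_z', 'mtx', 'position', 'rotation']
side [-7.32835764e-01  1.07347075e+03  7.78495943e+02] [ 0.30717231 -1.35516398 -2.3205008 ] [[460.42923279   0.         325.30663887]
 [  0.         460.42923279 199.81070719]
 [  0.           0.           1.        ]] ['color', 'range_z', 'mtx', 'position', 'rotation']
[[ 0.95  0.3  -0.  ]
 [ 0.3  -0.95  0.  ]
 [ 0.   -0.   -1.  ]] 0.1
```

View pics/scene.png

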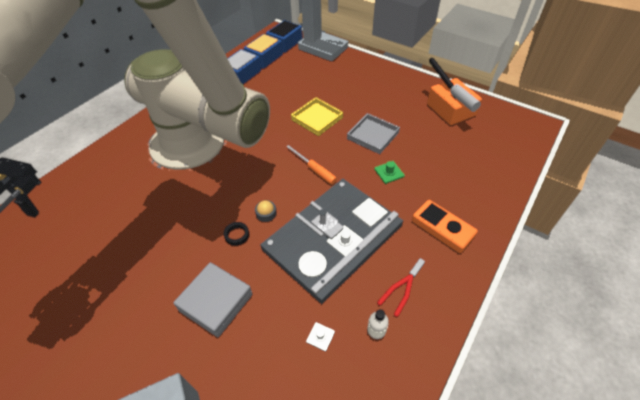

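View pics/side.png

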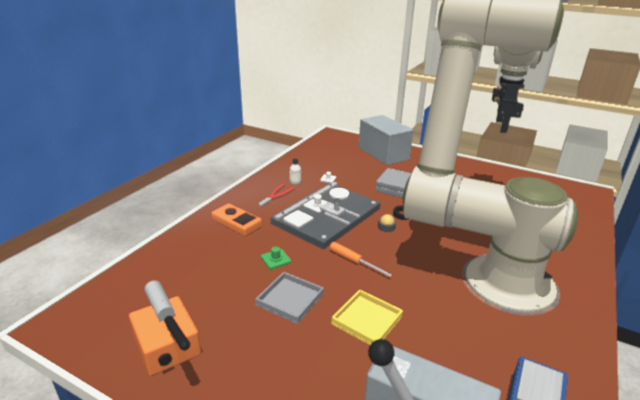

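Scene: the die is at (333,238) and the jaw post at (323,216). Candidates for the part:
- White part in the cavity (346,238)
- Small white copy (320,336), which is smaller
- Green copy (390,172)

Trays are grey (374,132) or yellow (317,115, not meant). The square blank is at (371,211) and the round one at (312,263). I choose the cavity part and the grey tray, and check them in a crop.

Run:
```python
from h import *
c=dict(np.load("scene.npz")); im=c["color"][105:305,250:450]
cv2.imwrite("pics/crop1.png",cv2.resize(im,(600,600),interpolation=cv2.INTER_CUBIC))
for n,u,v,z in[("corner L",263,243,25),("corner bot",322,297,25),("corner R",402,223,25),("corner top",342,182,25),("tray",374,134,4),("sq",371,211,33),("rd",312,264,33),("hub",346,237,59),("post",322,212,75),("case",213,297,43),("small",320,336,8),("green",390,172,8)]:
    print(n,world(c,u,v,z).round(),world(c,u,v).round())
```

```text
corner L [ 446. -167.   25.] [ 445. -167.   24.]
corner bot [ 646. -205.   25.] [ 646. -206.   26.]
corner R [702.  74.  25.] [700.  83.  12.]
corner top [501. 107.  25.] [501. 108.  25.]
tray [468. 349.   4.] [467. 350.   3.]
sq [620.  58.  33.] [620.  57.  34.]
rd [ 582. -153.   33.] [ 583. -153.   33.]
hub [617. -60.  59.] [617. -60.  58.]
post [535. -40.  75.] [534. -39.  73.]
case [ 453. -343.   43.] [ 452. -343.   41.]
small [ 688. -275.    8.] [ 692. -281.   27.]
green [588. 229.   8.] [591. 220.  18.]
```

View pics/crop1.png

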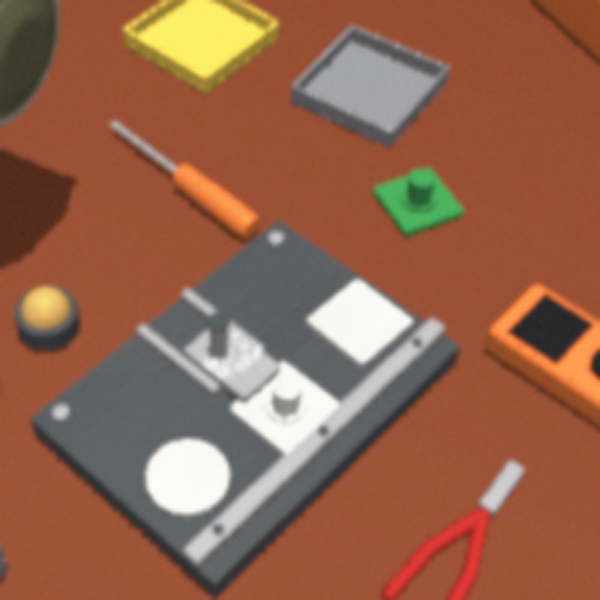

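The crop confirms it: the part is in the cavity next to the jaw, the grey tray is upper right and the square blank is on the +y side. Die yaw is about -0.195. Next is a close look with the wrist camera.

Run:
```python
from h import *
a=-0.195
p=[540,-45,300]
r.movep(p,down(a+np.pi/2) if 0 else down(a))
print(r.read_clock(),r.read_qpos())
c=capture("wrist"); np.savez("wrist.npz",**c); cv2.imwrite("pics/wrist.png",c["color"])
print(c["position"],R.from_rotvec(c["rotation"]).as_matrix().round(2) if np.shape(c["rotation"])==(3,) else c["rotation"])
for aa in (a,a+np.pi,a+np.pi/2,a-np.pi/2):
    print(r.solve_ik([610,-55,60],down(aa)),r.solve_ik([468,349,60],down(aa)))
```

```text
2.2417 [-3.00840755e-01  3.18986732e-01  1.35136009e+00 -1.89018064e-04
  1.47143781e+00 -1.04499594e-01]
[554.46298522  27.05501857 437.18730243] [[ 0.98  0.19  0.06]
 [-0.2   0.94  0.28]
 [ 0.   -0.29  0.96]]
[-0.28096627  0.69482059  1.41833219  0.          1.02843988 -0.08596627] [0.44020742 0.64231688 1.51620489 0.         0.98307088 0.63520742]
None [ 0.44020742  0.64231688  1.51620489  0.          0.98307088 -2.50638524]
[-2.80966272e-01  6.94820587e-01  1.41833219e+00 -4.44089210e-16
  1.02843988e+00 -1.65676260e+00] [ 0.44020742  0.64231688  1.51620489  0.          0.98307088 -0.93558891]
[-0.28096627  0.69482059  1.41833219  0.          1.02843988  1.48483006] [0.44020742 0.64231688 1.51620489 0.         0.98307088 2.20600374]
```

View pics/wrist.png

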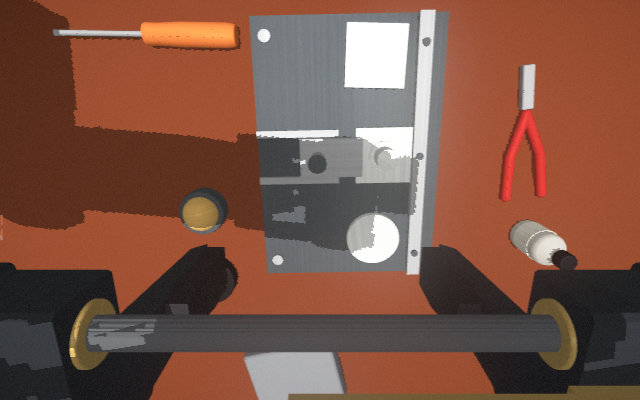

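Wrist view, with die x to the right and y up:
- Die corners: (251,16), (447,11), (268,273)
- Jaw post cap: (317,162)
- Hub top: about (380,155)
- Square blank: (347,22) to (406,89)

Enlarging to measure.

Run:
```python
from h import *
c=dict(np.load("wrist.npz")); im=c["color"][5:285,240:460].astype(float)
g=(255*(im/255)**0.6).astype(np.uint8)
cv2.imwrite("pics/crop2.png",cv2.resize(g,None,fx=2.1,fy=2.1,interpolation=cv2.INTER_CUBIC))
P=lambda u,v,z:(world(c,u,v,z).round(1),world(c,u,v).round(1))
for n,u,v,z in[("TL",251,16,25),("TR",447,11,25),("BL",268,273,25),("post",317,162,75),("hub",380,155,59),("s1",347,22,33),("s2",408,24,33),("s3",406,89,33),("s4",344,87,33),("screwTL",264,36,25),("screwBL",278,260,25)]:
    print(n,*P(u,v,z))
```

```text
TL [496.4 119.9  25. ] [496.4 119.9  24.9]
TR [698.3  84.4  25. ] [698.3  84.4  25.1]
BL [ 442.4 -174.3   25. ] [ 435.2 -187.2   -1.5]
post [535.8 -36.3  75. ] [535.8 -36.3  75.1]
hub [602.6 -44.9  59. ] [602.9 -45.3  56.8]
s1 [593.3  93.3  33. ] [593.5  93.6  31.2]
s2 [654.8  79.1  33. ] [654.8  79.1  33. ]
s3 [644.5  15.8  33. ] [646.6  15.5  23.3]
s4 [578.8  31.   33. ] [579.4  31.1  23.4]
screwTL [505.1  98.6  25. ] [505.6  97.8  29.1]
screwBL [ 459.3 -158.9   25. ] [ 459.9 -157.6   28. ]
```

View pics/crop2.png

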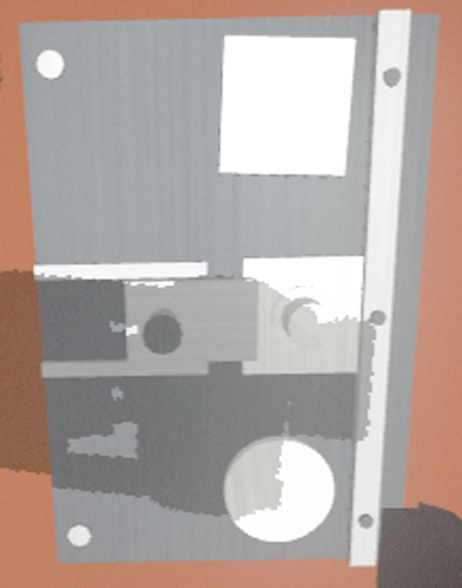

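The crop gives die corners, part plate corners, the post cap and blank corners. Fitting the poses rigidly from these.

Run:
```python
from h import *
c=dict(np.load("wrist.npz"))
W=lambda pts,z:np.array([world(c,240+x/2.1,5+y/2.1,z)[:2] for x,y in pts])
def fit(m,w):
    m=np.array(m,float);mc=m.mean(0);wc=w.mean(0)
    A=(m-mc);B=(w-wc); t=np.arctan2((A[:,0]*B[:,1]-A[:,1]*B[:,0]).sum(),(A*B).sum())
    Q=np.array([[np.cos(t),-np.sin(t)],[np.sin(t),np.cos(t)]]); o=wc-Q@mc
    return t,o,(w-(m@Q.T+o)).round(1).tolist()
d=W([(20,24),(439,14),(58,563)],25); p=W([(244,259),(363,257),(358,375)],29)
print("die",fit([(-105,150),(105,150),(-105,-150)],d))
print("part",fit([(8,32),(72,32),(72,-32)],p))
print("both",fit([(-105,150),(105,150),(-105,-150),(8,32),(72,32),(72,-32)],np.r_[d,p]))
s=W([(224,36),(355,39),(346,176),(219,173)],33); t,o,e=fit([(-32,32),(32,32),(32,-32),(-32,-32)],s); print("sq",t,o,e)
print("post",W([(163,332)],75),"hub",W([(303,313)],59))
# die from scene+side top surface depth for an independent check
s=dict(np.load("scene.npz"));S=lambda x,y,z:world(s,250+x/3,105+y/3,z)[:2]
print("scene die",fit([(-105,150),(105,150),(-105,-150),(105,-150)],np.array([S(279,222,25),S(458,348,25),S(34,420,25),S(215,592,25)])))
print("scene tray rim",[S(x,y,22).round(1) for x,y in[(353,26),(449,68),(391,143),(293,94)]])
print("scene sq",np.mean([S(x,y,33) for x,y in[(358,278),(412,322),(360,363),(307,322)]],0))
```

```text
die (np.float64(-0.17673863558745806), array([571.33621191, -45.78337145]), [[0.5, -0.6], [-0.7, -0.1], [0.3, 0.6]])
part (np.float64(-0.1790307627187008), array([571.19334434, -45.99091575]), [[-0.1, 0.5], [-0.2, 0.4], [0.3, -1.0]])
both (np.float64(-0.17731126896626842), array([571.25022652, -45.93898326]), [[0.4, -0.5], [-0.7, 0.2], [0.4, 0.7], [-0.2, 0.5], [-0.2, 0.2], [0.2, -1.1]])
sq -0.2138434733708549 [617.76935202  54.82666269] [[-0.4, 0.3], [0.1, -0.0], [0.9, -0.5], [-0.6, 0.2]]
post [[536.23815102 -37.57486687]] hub [[607.27470675 -44.80712853]]
scene die (np.float64(-0.17556283270052986), array([574.2462105 , -47.77748343]), [[0.2, 0.1], [-3.0, -1.0], [1.6, 3.2], [1.2, -2.3]])
scene tray rim [array([411.5, 403.9]), array([528.9, 399.8]), array([532.2, 269.4]), array([414.4, 276.8])]
scene sq [618.82811274  54.07122197]
```

Die yaw is -0.177 with origin (571.3,-46). The scene camera and the plate fit agree. Drawing the jaw back.

```bash
cat >> h.py <<'E'
T=-0.177; O=np.array([571.3,-46.0])
def D(x,y,z):
    "die coords, z above block top -> world"
    return [O[0]+x*np.cos(T)-y*np.sin(T), O[1]+x*np.sin(T)+y*np.cos(T), z+25.0]
def dloc(p):
    d=np.array(p[:2])-O; return (np.array([d[0]*np.cos(T)+d[1]*np.sin(T),-d[0]*np.sin(T)+d[1]*np.cos(T)]).round(1),round(p[2]-25,1))
AX,AY=down(T),down(T+np.pi/2)   # closing along die x / y
E
python3 - <<'E'
from h import *
r.movep(D(-36,1,110),AX); move_gripper(50,20)
print("contact",r.move_linear(D(-36,1,25),v=100,until_force=8),dloc(r.read_tool_pos()))
move_gripper(0,20); print("w",r.read_grip_width(),r.read_grip_force())
print("stop",r.move_linear(D(-98,1,25),v=50,until_force=18),dloc(r.read_tool_pos()),r.read_wrist_force())
move_gripper(50); print(r.read_tool_pos())
r.move_linear(D(-91,1,110),v=200)
print(r.read_clock())
c=capture("side"); np.savez("side.npz",**c); cv2.imwrite("pics/side2.png",cv2.resize(c["color"][160:260,250:410],None,fx=5,fy=5,interpolation=cv2.INTER_CUBIC))
E
```

```text
contact False (array([-35.6,   1. ]), np.float64(25.6))
w 15.42271379219798 19.99804546125233
stop True (array([-91.,   1.]), np.float64(25.1)) [ 2.68325208  0.58835395 -2.3358502 ]
[482.31972916 -29.11474756  50.01425799]
7.5833
```

View pics/side2.png

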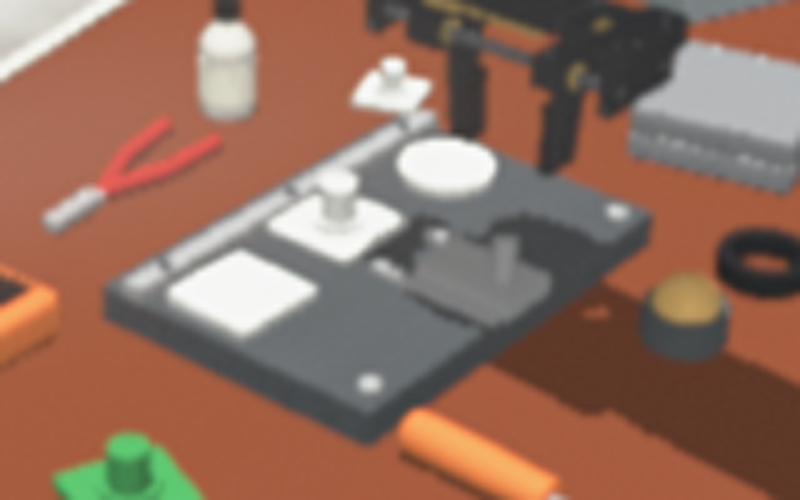

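The view shows the jaw fully back (post at (505,262)) and its lip clear of the part at (335,215). It travelled 55.4 mm and hit the stop. Moving the part.

Run:
```python
from h import *
r.movep(D(40,0,100),AY)
print("contact",r.move_linear(D(40,0,18.5),v=120,until_force=8),dloc(r.read_tool_pos()))
move_gripper(0,25); print("w",r.read_grip_width(),r.read_grip_force())
r.move_linear(D(40,0,60),v=60); print("w",r.read_grip_width(),r.read_wrist_force())
r.move_linear(D(40,0,115),v=150)
A2=down(-0.03+np.pi/2)
r.movep([472,340,110],A2)
r.move_linear([472,340,36],v=120)
print("set",r.move_linear([472,340,20],v=25,until_force=5),r.read_tool_pos(),r.read_wrist_force())
move_gripper(45)
r.move_linear([472,340,150],v=200)
print(r.read_clock())
a=capture("side")["color"]; 
cv2.imwrite("pics/side3.png",cv2.resize(a[150:350,190:430],None,fx=3,fy=3,interpolation=cv2.INTER_CUBIC))
```

```text
contact False (array([40.5, -0. ]), np.float64(19.3))
w 23.209435266921595 25.000020498409867
w 22.904620365606622 [-0.79704635  0.53143038 -1.18518768]
set True [472.19018545 340.08490112  26.33641296] [-0.46003598 -0.09987012  3.88277879]
15.7583
```

View pics/side3.png

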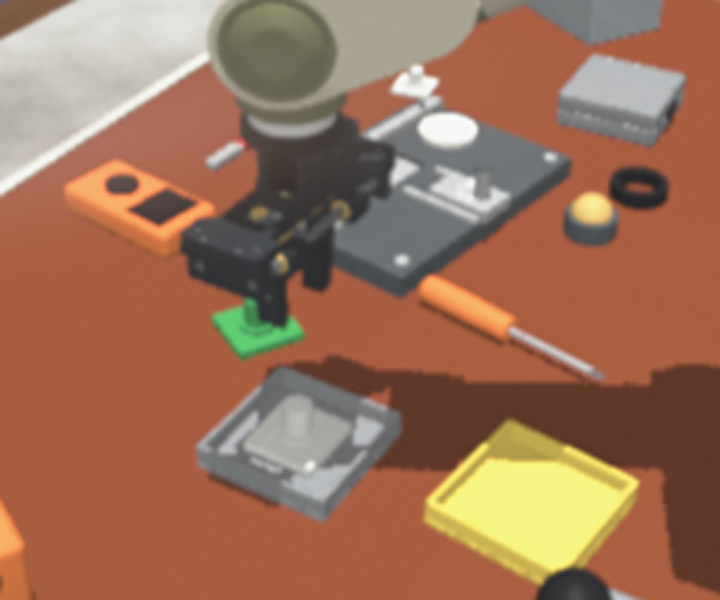

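The part lies flat, hub up, in the grey tray (295,430). Next I push the blank against the rail, then along it.

Run:
```python
from h import *
move_gripper(0,20)
r.movep(D(-28,107,80),AY)
print("down",r.move_linear(D(-28,107,10.5),v=120,until_force=6))
print("rail",r.move_linear(D(8,107,10.5),v=35,until_force=7),dloc(r.read_tool_pos()),r.read_wrist_force())
r.move_linear(D(-20,107,10.5),v=120); r.move_linear(D(-20,107,80),v=200)
r.movep(D(40,165,60),AX)
r.move_linear(D(40,165,10.5),v=120)
print("slide",r.move_linear(D(40,75,10.5),v=60,until_force=9),dloc(r.read_tool_pos()),r.read_wrist_force())
print("in",r.move_linear(D(40,39,10.5),v=30,until_force=9),dloc(r.read_tool_pos()),r.read_wrist_force())
print(r.read_clock())
c=capture("wrist"); cv2.imwrite("pics/w4.png",c["color"])
```

```text
down True
rail True (array([-29.3, 107.6]), np.float64(8.5)) [-2.31849427  0.61921829  4.88474718]
slide False (array([39.9, 75.1]), np.float64(10.4)) [ 0.2398499  -0.205321    0.49506223]
in False (array([40. , 39.1]), np.float64(10.5)) [0.13886083 0.23536863 0.23771561]
24.3583
```

View pics/w4.png

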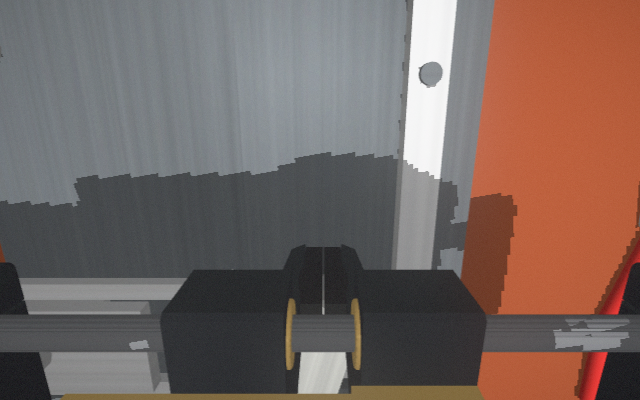

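The push towards the rail stopped early because the tip touched the block (reading 8.5), so the blank may not be lined up in x. Retracting to look.

Run:
```python
from h import *
r.move_linear(D(40,55,10.5),v=100); r.move_linear(D(40,55,80),v=200)
r.movep(D(20,-20,190),AX)
c=capture("wrist"); np.savez("wrist5.npz",**c); print(r.read_clock(),c["position"])
cv2.imwrite("pics/w5.png",c["color"])
```

```text
25.8667 [600.5753035    4.24749957 350.19234775]
```

View pics/w5.png

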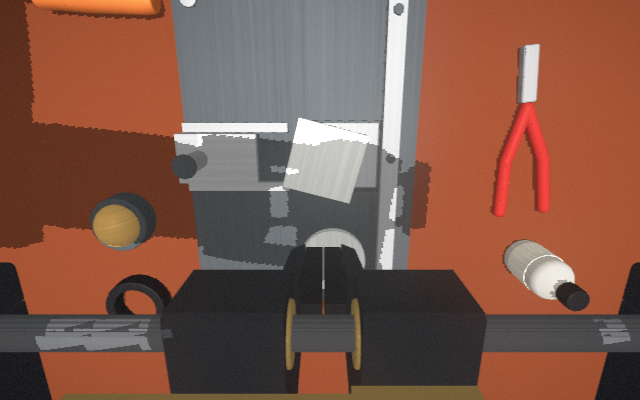

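The blank at (325,160) has turned by about -16° and sits short of the rail, not in the cavity. Measuring it and the round blank.

Run:
```python
from h import *
c=dict(np.load("wrist5.npz"))
L=lambda u,v,z:dloc(world(c,u,v,z))[0]
s=np.array([L(u,v,33) for u,v in[(300,118),(369,136),(349,203),(284,188)]]); print(s,s.mean(0))
e=s[1]-s[0];f=s[0]-s[3]; print("yaw",np.arctan2(e[1],e[0]),np.arctan2(-f[0],f[1]))
print("heights",[world(c,u,v)[2].round(1) for u,v in[(305,130),(355,145),(345,190),(295,180)]])
print("round top edge",L(333,229,33),L(308,240,33),L(361,245,33),"cavity TR",L(380,122,25),"BR",L(378,187,25), "rail",L(383,122,25))
w=dict(np.load("wrist.npz")); print("round start",[dloc(world(w,240+x/2.1,5+y/2.1,33))[0] for x,y in[(279,436),(225,490),(335,490),(279,543)]])
```

```text
[[ -0.7  36. ]
 [ 59.9  20.4]
 [ 43.5 -41.4]
 [-16.7 -26.9]] [21.5   -2.975]
yaw -0.25195529411863643 -0.24908925282957542
heights [np.float64(31.1), np.float64(31.8), np.float64(32.6), np.float64(32.2)]
round top edge [ 28.8 -67.3] [  4.8 -78.6] [ 56.  -83.8] cavity TR [70.4 32. ] BR [ 71.2 -28. ] rail [73. 32.]
round start [array([ 28., -67.]), array([ -2.8, -99.6]), array([  61.4, -100.9]), array([  29.4, -134.3])]
```

The round blank hasn't moved. The square blank is at (21.5,-3), turned -0.25. I'll straddle it, square it up, slide it back on the block to the rail, then slide it along, never lifting it.

Run:
```python
from h import *
A=down(T-0.25+np.pi/2)
r.movep(D(21.5,-3,70),A); move_gripper(80,5)
r.move_linear(D(21.5,-3,18),v=120); print("down",r.move_linear(D(21.5,-3,10.3),v=20,until_force=8),dloc(r.read_tool_pos()))
move_gripper(0,5); print("w",r.read_grip_width(),r.read_wrist_force())
r.move_linear(D(30,50,10.3),AY,v=50); print(dloc(r.read_tool_pos()),r.read_grip_width())
print("rail",r.move_linear(D(50,50,10.3),v=20,until_force=5),dloc(r.read_tool_pos()),r.read_wrist_force(),r.read_grip_width(),r.read_clock())
```

```text
down False (array([21.5, -3. ]), np.float64(10.3))
w 64.21671617737921 [ 0.02640155 -0.26276622 -0.24666706]
(array([30.1, 50.2]), np.float64(10.4)) 63.99079829338003
rail True (array([30.6, 50.1]), np.float64(10.3)) [0.05398847 0.02846904 3.66877504] 63.99909781505968 31.2917
```

Run:
```python
from h import *
print(r.read_wrist_force())
for k in range(3):
    s=r.move_linear(D(46,50,10.3),v=20,until_force=9); print("rail",s,dloc(r.read_tool_pos()),r.read_wrist_force(),r.read_grip_width())
    if not s or dloc(r.read_tool_pos())[0][0]>38: break
c=capture("wrist"); print(r.read_clock()); np.savez("w6.npz",**c); cv2.imwrite("pics/w6.png",c["color"])
```

```text
[0.05398847 0.02846904 3.66877504]
rail False (array([44.3, 50.1]), np.float64(9.3)) [-5.37205439  1.67339831  1.96404163] 64.13936943676282
32.2667
```

View pics/w6.png

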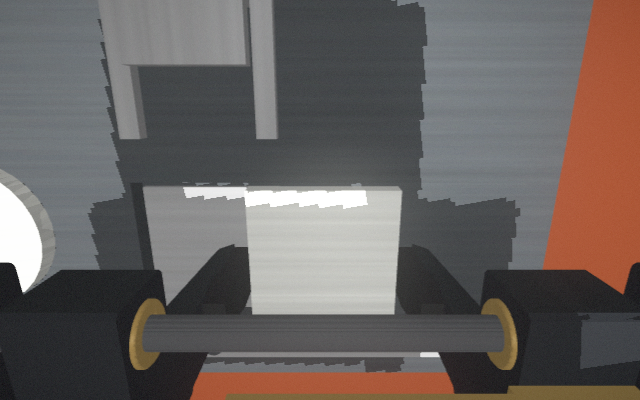

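The view shows the blank squared between the fingers and seated on the rail, with the cavity to its left (-y). Loosening the fingers to a cage and sliding along the rail.

Run:
```python
from h import *
move_gripper(67,5); print(r.read_wrist_force())
r.move_linear(D(40.5,50,10.3),v=20); print(dloc(r.read_tool_pos()),r.read_wrist_force())
r.move_linear(D(40.5,10,10.3),v=40); print(dloc(r.read_tool_pos()),r.read_wrist_force())
print("in",r.move_linear(D(40.5,-6,10.3),v=12,until_force=7),dloc(r.read_tool_pos()),r.read_wrist_force(),r.read_grip_width())
c=capture("wrist"); print(r.read_clock()); np.savez("w7.npz",**c); cv2.imwrite("pics/w7.png",c["color"])
def H(u,v): return world(c,u,v)
for u,v in [(250,210),(300,210),(350,210),(400,210),(300,230),(300,300),(220,220),(450,200),(500,250)]: q=H(u,v); print((u,v),dloc(q))
```

```text
[-0.75290681  0.56447814  0.01730654]
(array([40.5, 50. ]), np.float64(10.4)) [-0.1458241  -0.46806985 -0.45595635]
(array([40.5, 10.1]), np.float64(10.3)) [ 0.44612367  0.63078215 -0.47606602]
in True (array([40.3, -1.9]), np.float64(10.0)) [1.40342145 1.99141037 1.73570314] 66.75589122470257
35.1333
(250, 210) (array([ 14.6, -33.4]), np.float64(-0.4))
(300, 210) (array([ 13.3, -11.2]), np.float64(3.8))
(350, 210) (array([13.2, 10. ]), np.float64(4.2))
(400, 210) (array([13.3, 31.3]), np.float64(3.8))
(300, 230) (array([ 23. , -11.5]), np.float64(2.0))
(300, 300) (array([ 57.1, -12.1]), np.float64(3.2))
(220, 220) (array([ 19.6, -47.2]), np.float64(-1.4))
(450, 200) (array([10.4, 54. ]), np.float64(-1.2))
(500, 250) (array([33.7, 78.6]), np.float64(-0.1))
```

View pics/w7.png

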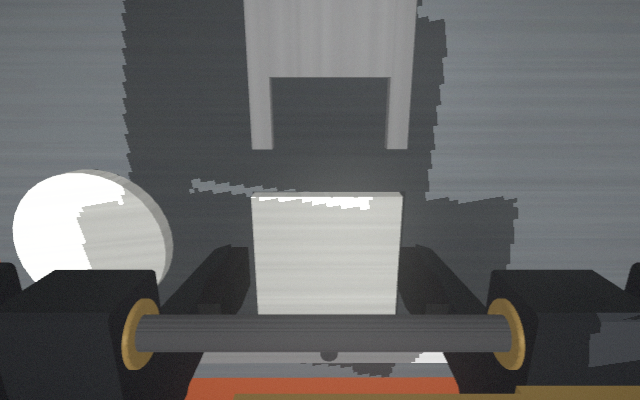

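It has dropped: the top reads about +3.8 mm, flat and square in the cavity (325,250), so it sits on the raised pad. Pressing it home.

Run:
```python
from h import *
move_gripper(76,5)
r.move_linear(D(40.3,-1,60),v=150); move_gripper(0,20)
r.move_linear(D(40,0,16),v=100)
print(r.move_linear(D(40,0,3),v=10,until_force=32),dloc(r.read_tool_pos()),r.read_wrist_force())
r.sleep(0.3); print(dloc(r.read_tool_pos()),r.read_wrist_force())
r.move_linear(D(40,0,60),v=120)
r.movep(D(10,-60,130),AX)
c=capture("wrist"); print(r.read_clock()); np.savez("w8.npz",**c); cv2.imwrite("pics/w8.png",c["color"])
u,v=np.meshgrid(np.arange(150,560,3),np.arange(0,240,3)); q=world(c,u.ravel(),v.ravel())
d=q[:,:2]-O; X=d[:,0]*np.cos(T)+d[:,1]*np.sin(T); Y=-d[:,0]*np.sin(T)+d[:,1]*np.cos(T); Z=q[:,2]-25
for x in(16,28,40,52,64): print(x,[np.round(np.median(Z[(abs(X-x)<5)&(abs(Y-y)<5)]),1) if ((abs(X-x)<5)&(abs(Y-y)<5)).any() else None for y in(-45,-24,-12,0,12,24,45,60)])
```

```text
True (array([40.1, -0. ]), np.float64(7.4)) [-2.0582788  -0.37687706  5.35999266]
(array([40.1,  0. ]), np.float64(7.4)) [-2.44556831  1.93427097  6.36429119]
41.0083
16 [np.float64(-1.0), np.float64(-1.3), np.float64(-1.8), np.float64(-1.6), np.float64(-1.8), np.float64(-1.9), np.float64(-0.5), np.float64(-0.6)]
28 [np.float64(-0.9), np.float64(-1.7), np.float64(-1.5), np.float64(-1.6), np.float64(-1.6), np.float64(-1.9), np.float64(-0.5), np.float64(-0.5)]
40 [np.float64(-0.5), np.float64(-1.6), np.float64(-1.5), np.float64(-1.7), np.float64(-1.7), np.float64(-1.6), np.float64(-0.6), np.float64(-0.6)]
52 [np.float64(-0.8), np.float64(-1.6), np.float64(-1.9), np.float64(-1.8), np.float64(-1.5), np.float64(-1.6), np.float64(-0.6), np.float64(-0.7)]
64 [np.float64(-0.6), np.float64(-1.6), np.float64(-1.6), np.float64(-1.7), np.float64(-1.4), np.float64(-1.7), np.float64(-0.3), np.float64(-0.6)]
```

View pics/w8.png

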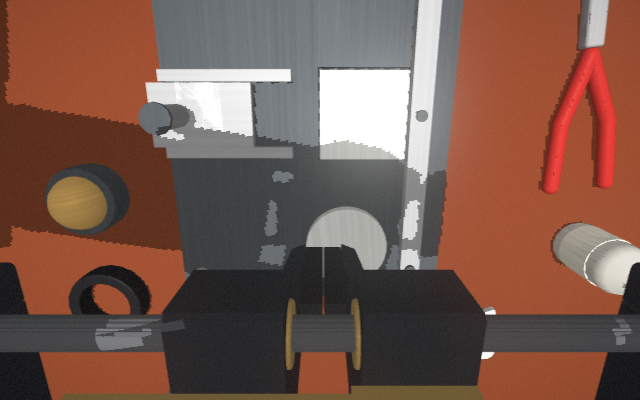

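The blank at (364,113) lies flat about 1 mm below the block's top, which is exactly home. The jaw is back and the round blank hasn't moved. Handing in.

```bash
python3 -c "
from h import *
print(job.job_done(),r.read_clock())"
```

```text
the job is handed in; nothing more can be done
the job is handed in; nothing more can be done
```

The job is handed in: the jaw is fully back, the finished part lies flat, hub up, in the grey tray, and the square blank was slid in along the rail and pressed home (about 1 mm below the die's top); an early push turned it askew, so I gripped it lightly to square it while it stayed on the die.

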